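# Put the roller back into the bench slab roller

### The job

The roller of the bench slab roller stands on end in the wooden tool block; put it back into its frame so that the clay cannot lift it out. Lower both steel journals down the open slots of the two cheeks, move the roller back under the hooks and let it settle into the grooves of both cheeks before you let go; do not drop it into the frame, and leave the two cups and the wooden rib where they are.

Things in the scene. Friction and masses are not known exactly. Their poses are not given: they have to be found in the camera images.
- roller: Turned wooden roller, 172 mm long over all: smooth barrel 48 mm in diameter and 120 mm long, with a plain steel journal 20 mm in diameter and 26 mm long at each end; both ends are alike; 0.25 to 0.5 kg. Origin at its very centre, its own y axis runs along the roller. It starts upright in the tool block, lower half hidden, centre about 92 mm above the bench, top end at 178 mm.
- roller_frame: Grey steel frame, fixed. Two upright cheeks 16 mm thick, 114 mm high, 128 mm apart inside, each with the same hooked slot (see slot_mouth, seat); between them a wooden bed, 195 mm long, top 22 mm above the bench, edge strips to 27 mm. Origin on the bench below the grooves, midway between the cheeks. Own y: cheek to cheek, along the seated roller. Own x: level, from open slots (front) to grooves (back).
- seat (a point): Midway between the V grooves, on the seated roller's axis, 54 mm above the bench; axes as the frame. Journals rest on 45 degree flanks, 6 mm deeper than the slot floor: on that floor the roller's axis is at z +6 mm here and meets the back wall at x +2 mm. Passage from slot floor to underside of hook: 26 mm high. Between the cheeks a hand has room only from straight above.
- slot_mouth (a point): Midway between the open tops of the two vertical slots, 34 mm in front of the seat (own x) and 60 mm above it; axes as the frame. Slots are 28 mm wide in x, flared to 45 mm over the top 14 mm, straight down to the slot floor; from there the passage leads level back under the hook, whose nose is 20 mm in front of the seat.
- tool_block: Wooden tool block, fixed: a block 96 x 110 x 90 mm with a well 55 mm wide and 84 mm deep in which the roller stands, and on its -x side a lower step 44 x 110 x 56 mm with two small stamps standing in it (to 70 mm). Origin on the bench below the middle of the well, z up. The bench between block and frame (about x 0.45, y 0.11) is always clear.
- cup_bisque: Unglazed beige tumbler, 65 mm wide, 67 mm high, standing on the bench behind the work; origin under its middle. To be left alone.
- cup_glazed: Grey-green glazed tumbler, 65 mm wide, 71 mm high, standing on the bench behind the work; origin under its middle. To be left alone.
- rib_wood: Flat wooden rib, 105 mm long along its own y, 39 mm wide, 9 mm thick; origin under its middle. To be left alone.
There are look-alikes about, which are no part of the job. Several things have the shape of the roller; the one meant has the colours described above.

How it is judged:
On the way:
1. roller settled in the grooves of both cheeks while the fingers still hold it (x of roller in the frame of seat between -0.004 and 0.004 m and z of roller in the frame of seat between -0.004 and 0.003 m and angle between the y axis of roller and the y axis of roller_frame, either way round below 0.04 rad and contact force between the fingers and roller above 0.5 N and contact force between roller and roller_frame above 0.5 N), for 0.2 s.
At the end, for the whole second after the job is handed in: The roller lies at rest and released in the grooves of both cheeks: axis within 3 mm of the seat in x and in height (2.5 mm above), within 7 mm along the axis, and within 0.03 rad of the frame's y axis (x of roller in the frame of seat between -0.003 and 0.003 m and y of roller in the frame of seat between -0.007 and 0.007 m and z of roller in the frame of seat between -0.003 and 0.0025 m and angle between the y axis of roller and the y axis of roller_frame, either way round below 0.03 rad and linear speed of roller below 0.02 m/s); the robot touches nothing.
It fails at once if the roller falls into the frame (horizontal distance between roller and seat below 0.08 m and z of roller in the frame of seat below 0.09 m and linear speed of roller above 0.6 m/s).
It fails at once if a cup or the wooden rib is pushed away (distance of any of cup_bisque, cup_glazed, rib_wood from where it was at the start of the episode above 0.03 m).
It also fails if it takes over 67 s, if anything falls off the work surface, if the arm or the gripper's body presses on something with over 40 N, if the wrist force passes 120 N, or if a joint passes its speed limit or range.

### The arm

A 6-joint arm with a two-finger parallel gripper is mounted at the origin on a cart in front of the work surface, level with it; the furniture and walls round the work are solid. World frame = base frame: x ahead of the robot, y to its left, z up, the work surface at z = 0. Lengths are in m, angles in rad, forces in N, time in s.
With the tool pointing down it reaches from about 0.2 to 0.875 m from the base axis. Payload 3.4 kg.
Tool frame: the origin (TCP) lies midway between the tips of the shut fingers; the grasp point (between the pads) lies bot.grip_depth behind it (bot.grip_depth is the distance from the TCP to the grasp point, in m); z points along the fingers, y is the direction in which the jaws open and shut (so a half turn about z gives the same grasp; the last joint's range is limited). The gripper opens to 94 mm and grips with 3 to 60 N. Pads are 16 mm wide; open, the fingers measure 119 mm over their backs; the gripper's body (75 mm by 177 mm) begins 78 mm behind the grasp point.
Start: joints at [1.071, 0.276, 1.505, -0, 1.361, -0.121], TCP at [0.213, 0.534, 0.205] pointing down, gripper open.
Joint ranges: [-2.89, 2.89], [-0.75, 2.08], [0.22, 2.7], [-1.18, 4.32], [0.11, 2.71], [-2.7, 2.7]. Speed limits (rad/s): [2.57, 2.57, 3.14, 3.14, 3.14, 3.14].

### API

Orientations are given as a rotation vector (axis times angle).
In Python, from station import bot, viewer, look_for gives the robot as it stands.
- The arm moves only by the tool carry_out, never from a script. Its argument "targets" is a list of rows, each an object with "twist": the turn, a rotation vector about the tool's x, y, z each as a share of 45 degrees, from -1 to 1, a list of three; "offset": the shift along the tool's x, y, z each as a share of 10 cm, from -1 to 1, a list of three; "claw": the opening, from -1 (shut) to 1 (fully open). In form: [{"twist": [wx, wy, wz], "offset": [dx, dy, dz], "claw": claw}, ...]. A call has 1 to 12 rows; each row is the pose to reach, as a shift and turn from the pose measured when the call began, along the tool's axes at that moment; what a row does not reach only later rows make up. A row lasts 1/12 s, in which the tool goes at most 41.7 mm and 7.16 degrees, less where a joint would pass 70% of its speed; a pose out of reach is approached as far as the arm can. A call with a number of a shift or a turn outside -1 to 1 is refused whole. A call with a gripper value outside its range is refused whole. The fingers move at their own pace and stop on an object; the grip force is fixed at half the most. Time passes only in rows, so rows that repeat a pose let the fingers close. It gives the time, the measured TCP pose, the force and the opening at its end, in the units of the state.
- bot.state(): the state, without advancing time (a new reading comes with each control period).
- viewer.read_camera(name): name is "scene" or "top" or "wrist"; returns the picture (384x512x3 uint8, red, green, blue); there is no depth.
- viewer.camera_params(name): a dict with "intrinsics" (3x3 intrinsics, pixels), "cam_to_world" (4x4, takes a point from camera to world coordinates). Camera axes: x right, y up, looking along -z (the intrinsics and any distortion apply to the point x, -y, -z); pixel columns grow to the right and rows downward; lengths in m; the calibration is good to about 2 mm. The wrist camera is an equidistant fisheye: a pixel r from the principal point sees the ray r / f radians off the axis. A picture is of the moment at which its call begins: read the wrist's pose just before it. camera_params takes no time and is no camera call; for the wrist camera it gives the pose at the moment of the call.
- bot.hand_in(): hands the job in, once; it reports no verdict.
Trained networks look in the newest picture that a camera, given by its name, has taken for a name from the list of things; names that differ only in an ending like _2 or _b are one class to them, and where a whole thing is asked for, a point or a joint stands for the part that bears it (a point fixed in the world has none). Each returns a list of dicts, best first, with "conf" (0 to 1); they miss things now and then, are a little off and sometimes report something else, mostly with a low value. They report only what shows in the picture. A call takes as long as a camera call. They do not tell look-alikes from the thing itself.
- look_for(query, camera): "point" ([column, row] in pixels, amid what is visible of it).
The state is a dict: "time": time; "q": joint angles; "dq": joint speeds; "joint_efforts": joint torques, N m; "ee_pos": TCP position; "ee_rot": TCP orientation; "contact_force": force on the tool from outside, world axes, zero at the start; "torque": the same for the moment, N m; "finger_gap": finger opening in m.
Only numpy, scipy, OpenCV 4.12 (cv2) and the standard library are available. Lean on these libraries where they do the work, as an engineer would, in place of code of your own. Each camera call takes 0.05 s, during which the arm holds its last target. There are 200 camera calls.

## Working session

There is one attempt and no reset: what is moved stays moved. The work goes in short steps, Python scripts to look and compute and a tool call to move; the robot and the scene stay as the last step left them, time stands still between calls to the robot, and variables do not carry over. Pictures are saved under pics/ and viewed, about 8 in all and at most 12, crops included, and the job is handed in when it is done.

Besides the shell and the picture viewer there is one more tool, called after "Emit:" as name(argument=value, ...), one argument or row to a line, values as JSON. carry_out: Moves the arm, as the interface text tells. Its arguments: {"type":"object","properties":{"targets":{"type":"array"}},"required":["targets"]}

```bash
ls; mkdir -p pics; python3 - <<'E'
from station import bot, viewer, look_for
import cv2, numpy as np
ims=[]
for c in ["scene","top"]:
    im=viewer.read_camera(c); cv2.imwrite(f"pics/{c}0.png",im[:,:,::-1])
    p=viewer.camera_params(c); print(c,np.round(p["intrinsics"],1).tolist(),np.round(p["cam_to_world"],3).tolist(),[k for k in p])
    for q in ["roller","roller_frame","tool_block","seat"]:
        print(q,[(np.round(d["point"]),round(d["conf"],2)) for d in look_for(q,c)])
    ims.append(im)
cv2.imwrite("pics/both.png",np.vstack([ims[0],ims[1]])[:,:,::-1])
print(bot.state(),bot.grip_depth)
E
```

```text
pics
scene [[466.8, 0.0, 260.3], [0.0, 466.8, 193.1], [0.0, 0.0, 1.0]] [[0.637, 0.368, -0.677, -0.67], [-0.77, 0.316, -0.554, -0.671], [0.01, 0.874, 0.485, 0.918], [0.0, 0.0, 0.0, 1.0]] ['intrinsics', 'cam_to_world']
roller [(array([284., 189.]), 0.68), (array([251., 177.]), 0.66), (array([162., 183.]), 0.53)]
roller_frame [(array([358., 254.]), 0.76)]
tool_block [(array([244., 194.]), 0.6)]
seat [(array([358., 255.]), 0.69)]
top [[460.0, 0.0, 260.6], [0.0, 460.0, 190.8], [0.0, 0.0, 1.0]] [[0.028, 0.983, -0.18, 0.231], [-1.0, 0.029, 0.005, 0.26], [0.01, 0.18, 0.984, 1.47], [0.0, 0.0, 0.0, 1.0]] ['intrinsics', 'cam_to_world']
roller [(array([120., 230.]), 0.91), (array([228., 174.]), 0.8), (array([282., 253.]), 0.76), (array([267., 157.]), 0.68)]
roller_frame [(array([392., 199.]), 0.65)]
tool_block [(array([233., 191.]), 0.97)]
seat [(array([386., 200.]), 0.84)]
{'time': 0.5, 'q': array([ 1.07099219e+00,  2.75902977e-01,  1.50493422e+00,  3.04355913e-05,
        1.36070754e+00, -1.21000145e-01]), 'dq': array([ 0.00051826, -0.00092113, -0.0008178 ,  0.00015729, -0.00139881,
       -0.00197381]), 'joint_efforts': array([-1.11056572e-03, -4.04090059e+01, -2.37288505e+01,  7.01034511e-02,
        2.57359125e-02, -8.94935539e-06]), 'ee_pos': array([0.21264222, 0.53425298, 0.20547765]), 'ee_rot': array([-5.91479951e-01, -3.08539620e+00, -8.59521427e-05]), 'contact_force': array([ 0.60553617, -0.37824473, -0.14183988]), 'torque': array([ 0.04162489, -0.01924744, -0.00962976]), 'finger_gap': 0.0940674391636454} 0.0188
```

View pics/scene0.png

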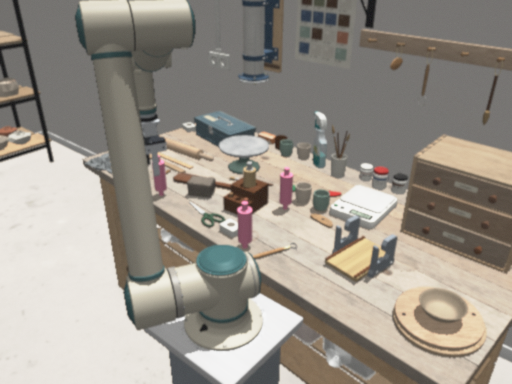

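View pics/top0.png

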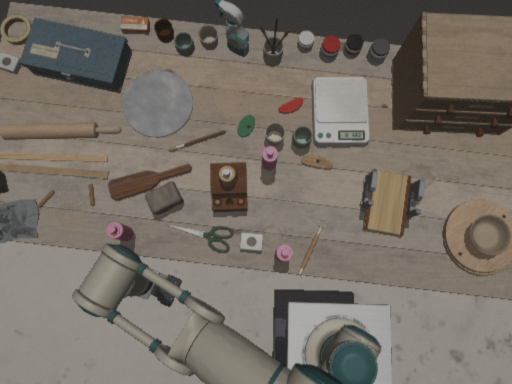

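Both views: the wooden roller stands in the block (top ~[228,174], scene ~[250,177]). The pink ones are look-alikes. The frame is at top [392,199], scene [358,254]. Zooming in.

```bash
cat > h.py <<'E'
import numpy as np, cv2
from station import bot, viewer, look_for
from scipy.spatial.transform import Rotation as R
def ray(c,px,P=None):
    P=P or viewer.camera_params(c);K=P["intrinsics"];T=np.array(P["cam_to_world"])
    a=(px[0]-K[0][2])/K[0][0];b=(px[1]-K[1][2])/K[1][1]
    if c=="wrist":
        r=np.hypot(a,b);s=np.sin(r)/max(r,1e-9);d=np.array([a*s,-b*s,-np.cos(r)])
    else: d=np.array([a,-b,-1.])
    d=T[:3,:3]@d
    return T[:3,3],d/np.linalg.norm(d)
def atz(c,px,z,P=None):
    o,d=ray(c,px,P);return o+d*(z-o[2])/d[2]
def tri(obs):
    A=0;B=0;L=[]
    for o,d in obs:
        M=np.eye(3)-np.outer(d,d);A=A+M;B=B+M@o;L.append((o,d))
    p=np.linalg.solve(A,B);return p,[np.linalg.norm(np.cross(p-o,d)) for o,d in L]
E
python3 - <<'E'
from h import *
s=cv2.imread("pics/scene0.png");t=cv2.imread("pics/top0.png")
f=lambda im,x,y,w,h:cv2.resize(im[y:y+h,x:x+w],(400,300),interpolation=cv2.INTER_CUBIC)
cv2.imwrite("pics/crop1.png",np.vstack([np.hstack([f(t,350,160,80,80*3//4),np.zeros((300,0,3),np.uint8),f(s,320,205,80,60+0)[:, :]]),np.hstack([f(t,200,150,80,60),f(s,215,160,80,60)])]))
E
```

```text
(no output)
```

View pics/crop1.png

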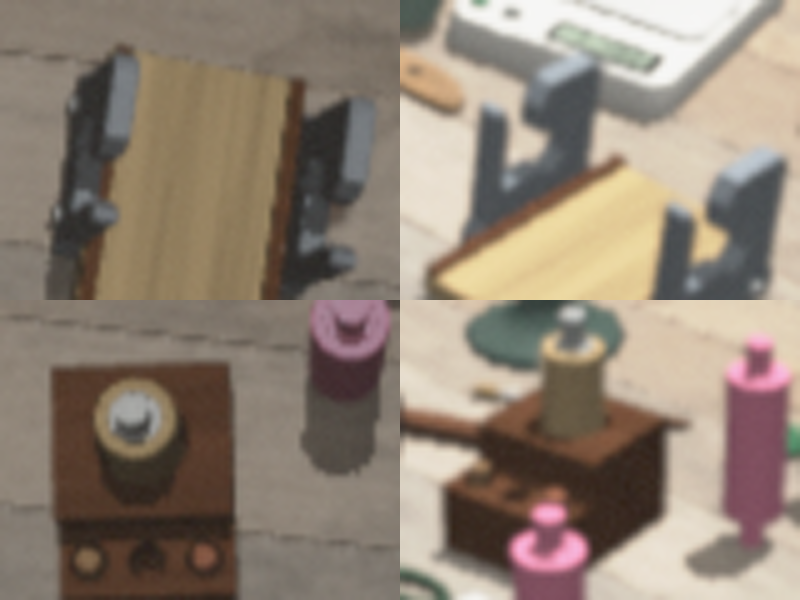

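```bash
python3 - <<'E'
from h import *
T=lambda x,y,ox,oy:(ox+x/5,oy+y/5)
def both(n,t,s,z):
    p,e=tri([ray("top",t),ray("scene",s)]);print(n,np.round(p,4),np.round(e,4),"atz top",np.round(atz("top",t,z)[:2],4),"scene",np.round(atz("scene",s,z)[:2],4))
both("roller",T(130,105,200,150),T(172,13,215,160),.178)
both("hookL",T(122,103,350,160),T(172,70,320,205),.114)
both("hookR",T(357,148,350,160),T(372,163,320,205),.114)
both("pink",T(350,18,200,150),T(360,43,215,160),.172)
for n,p in [("bedBL",(133,48)),("bedBR",(300,80))]: print(n,atz("top",T(*p,350,160),.024))
print(atz("top",(284,253),.17))
E
```

```text
roller [0.5216 0.3557 0.1747] [0.0014 0.0014] atz top [0.5218 0.3545] scene [0.5152 0.352 ]
hookL [ 0.5219 -0.0914  0.1097] [0.0014 0.0014] atz top [ 0.5201 -0.0892] scene [ 0.5169 -0.0952]
hookR [ 0.5008 -0.2366  0.1109] [0.0057 0.0057] atz top [ 0.4967 -0.2304] scene [ 0.5024 -0.2415]
pink [0.5806 0.2283 0.1684] [0.001 0.001] atz top [0.5789 0.2291] scene [0.5757 0.2235]
bedBL [ 0.57583364 -0.12003866  0.024     ]
bedBR [ 0.55791925 -0.22763315  0.024     ]
[0.29300151 0.18282029 0.17      ]
```

```bash
cat >> h.py <<'E'
def pose():
    s=bot.state();return np.array(s["ee_pos"]),R.from_rotvec(s["ee_rot"])
def rot(z,y):
    z=np.array(z,float);z/=np.linalg.norm(z);y=np.array(y,float);y-=z*(y@z);y/=np.linalg.norm(y)
    return R.from_matrix(np.c_[np.cross(y,z),y,z])
def chain(wps,start=None):
    """wps: list of (grasp point, R). prints calls (offset,twist) split to limits"""
    p,r=start or pose()
    for g,q in wps:
        P=np.array(g)+bot.grip_depth*q.as_matrix()[:,2]
        d=(r.inv()*q).as_rotvec()
        n=int(max(1,np.ceil(np.linalg.norm(d)/np.deg2rad(44)),np.ceil(np.abs(r.inv().apply(P-p)).max()/.098)))
        for i in range(n):
            p2=p+(P-p)/(n-i);d=(r.inv()*q).as_rotvec()/(n-i)
            o=r.inv().apply(p2-p)
            rows=max(np.linalg.norm(p2-p)/.0417,np.degrees(np.linalg.norm(d))/7.16)
            print("off",np.round(o/.1,3).tolist(),"tw",np.round(d/np.deg2rad(45),3).tolist(),"rows>=",round(rows,1),"->",np.round(p2,3))
            p=p2;r=r*R.from_rotvec(d)
E
python3 - <<'E'
from h import *
p,r=pose();print(np.round(r.as_matrix(),3))
az=np.arctan2(.353,.519);u=np.array([np.cos(az),np.sin(az),0]);y=np.array([-u[1],u[0],0])
z=u+[0,0,-1]
for s in (1,-1):
    q=rot(z,s*y);g=np.array([.519,.353,.118])
    chain([(g-q.as_matrix()[:,2]*.1,q),(g,q)])
    print()
E
```

```text
[[-0.929  0.37  -0.   ]
 [ 0.37   0.929  0.   ]
 [ 0.     0.    -1.   ]]
off [-0.799, -0.257, 0.075] tw [-0.122, -0.229, -0.294] rows>= 2.5 -> [0.277 0.481 0.198]
off [-0.694, -0.443, 0.177] tw [-0.122, -0.229, -0.294] rows>= 2.5 -> [0.342 0.427 0.19 ]
off [-0.535, -0.606, 0.238] tw [-0.122, -0.229, -0.294] rows>= 2.5 -> [0.407 0.374 0.183]
off [-0.335, -0.731, 0.253] tw [-0.122, -0.229, -0.294] rows>= 2.5 -> [0.472 0.321 0.175]
off [0.0, -0.0, 0.5] tw [-0.0, 0.0, 0.0] rows>= 1.2 -> [0.501 0.341 0.14 ]
off [0.0, 0.0, 0.5] tw [-0.0, 0.0, 0.0] rows>= 1.2 -> [0.53  0.36  0.105]

off [-0.799, -0.257, 0.075] tw [-0.268, 0.142, 0.647] rows>= 4.5 -> [0.277 0.481 0.198]
off [-0.826, 0.162, -0.028] tw [-0.268, 0.142, 0.647] rows>= 4.5 -> [0.342 0.427 0.19 ]
off [-0.636, 0.551, -0.035] tw [-0.268, 0.142, 0.647] rows>= 4.5 -> [0.407 0.374 0.183]
off [-0.288, 0.79, 0.057] tw [-0.268, 0.142, 0.647] rows>= 4.5 -> [0.472 0.321 0.175]
off [0.0, 0.0, 0.5] tw [0.0, -0.0, -0.0] rows>= 1.2 -> [0.501 0.341 0.14 ]
off [-0.0, -0.0, 0.5] tw [0.0, -0.0, -0.0] rows>= 1.2 -> [0.53  0.36  0.105]
```

Emit:
carry_out(
  targets=[
    {"twist": [-0.122,-0.229,-0.294],"offset": [-0.8,-0.26,-0.3],"claw": 1},
    {"twist": [-0.122,-0.229,-0.294],"offset": [-0.8,-0.26,-0.3],"claw": 1},
    {"twist": [-0.122,-0.229,-0.294],"offset": [-0.8,-0.26,-0.3],"claw": 1},
  ],
)

```text
time: 0.75
ee_pos: [0.2803, 0.4782, 0.2379]
ee_rot: [0.212, 2.931, 0.09]
contact_force: [0.2, 0.5, -0.6]
finger_gap: 0.0943
```

Emit:
carry_out(
  targets=[
    {"twist": [-0.122,-0.229,-0.294],"offset": [-0.7,-0.44,0.18],"claw": 1},
    {"twist": [-0.122,-0.229,-0.294],"offset": [-0.7,-0.44,0.18],"claw": 1},
    {"twist": [-0.122,-0.229,-0.294],"offset": [-0.7,-0.44,0.18],"claw": 1},
  ],
)

```text
time: 1.0
ee_pos: [0.3474, 0.4206, 0.2302]
ee_rot: [-0.129, 2.737, 0.161]
contact_force: [-1.0, -0.4, 0.1]
finger_gap: 0.0942
```

Emit:
carry_out(
  targets=[
    {"twist": [-0.122,-0.229,-0.294],"offset": [-0.53,-0.6,0.24],"claw": 1},
    {"twist": [-0.122,-0.229,-0.294],"offset": [-0.53,-0.6,0.24],"claw": 1},
    {"twist": [-0.122,-0.229,-0.294],"offset": [-0.53,-0.6,0.24],"claw": 1},
  ],
)

```text
time: 1.25
ee_pos: [0.4127, 0.3645, 0.2224]
ee_rot: [-0.437, 2.51, 0.223]
contact_force: [-0.5, -0.0, -0.7]
finger_gap: 0.0941
```

Emit:
carry_out(
  targets=[
    {"twist": [-0.122,-0.229,-0.294],"offset": [-0.33,-0.73,0.25],"claw": 1},
    {"twist": [-0.122,-0.229,-0.294],"offset": [-0.33,-0.73,0.25],"claw": 1},
    {"twist": [-0.122,-0.229,-0.294],"offset": [-0.33,-0.73,0.25],"claw": 1},
    {"twist": [-0.122,-0.229,-0.294],"offset": [-0.33,-0.73,0.25],"claw": 1},
    {"twist": [-0.122,-0.229,-0.294],"offset": [-0.33,-0.73,0.25],"claw": 1},
  ],
)

```text
time: 1.67
ee_pos: [0.4546, 0.3329, 0.2132]
ee_rot: [-0.659, 2.35, 0.302]
contact_force: [-0.6, 0.3, 0.4]
finger_gap: 0.0941
```

```bash
python3 - <<'E'
from h import *
s=bot.state();print(s["time"],np.round(s["ee_pos"],4),np.round(s["q"],3))
im=viewer.read_camera("wrist");cv2.imwrite("pics/w1.png",im[:,:,::-1])
P=viewer.camera_params("wrist");print(np.round(P["intrinsics"],1).tolist())
print([(np.round(d["point"]),round(d["conf"],2)) for d in look_for("roller","wrist")])
p,r=pose();print(np.round(r.as_matrix(),3))
T=np.array(P["cam_to_world"]);print(np.round(r.inv().apply(T[:3,3]-p),3),np.round(r.as_matrix().T@T[:3,:3],2).tolist())
# predicted pixel of journal top
def proj(X):
    K=P["intrinsics"];c=T[:3,:3].T@(np.array(X)-T[:3,3]);th=np.arctan2(np.hypot(c[0],c[1]),-c[2]);n=np.array([c[0],-c[1]])/np.hypot(c[0],c[1])
    return K[0][2]+K[0][0]*th*n[0],K[1][2]+K[1][1]*th*n[1]
print(proj([.519,.353,.178]),proj([.519,.353,.152]))
E
```

```text
1.6667 [0.4546 0.3329 0.2132] [ 0.425 -0.063  2.148  0.344  0.362 -1.972]
[[297.3, 0.0, 255.1], [0.0, 297.3, 188.5], [0.0, 0.0, 1.0]]
[(array([114., 159.]), 0.91), (array([487., 164.]), 0.67), (array([ 48., 142.]), 0.52)]
[[-0.653 -0.528  0.543]
 [-0.374  0.848  0.375]
 [-0.659  0.042 -0.751]]
[ 0.075 -0.    -0.179] [[0.01, 0.97, 0.26], [1.0, -0.01, -0.0], [-0.0, 0.26, -0.97]]
(np.float64(234.42302119581626), np.float64(227.3519807134487)) (np.float64(234.33429841293952), np.float64(202.66066703050356))
```

View pics/w1.png

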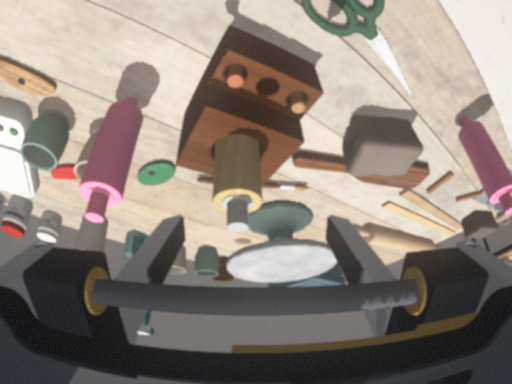

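Wrist view shows the roller top at [237,226], predicted [234,227], so the position estimate holds. Close to a wrist singularity, so I'll use a slightly steeper tilt.

```bash
python3 - <<'E'
from h import *
az=np.arctan2(.353,.519);u=np.array([np.cos(az),np.sin(az),0]);y=np.array([-u[1],u[0],0])
t=np.radians(53);z=u*np.cos(t)-np.array([0,0,np.sin(t)])
q=rot(z,y);g=np.array([.5185,.352,.118])
chain([(g-q.as_matrix()[:,2]*.09,q),(g,q)])
E
```

```text
off [0.074, -0.204, 0.421] tw [0.009, 0.095, -0.073] rows>= 1.1 -> [0.483 0.328 0.175]
off [-0.0, -0.0, 0.9] tw [0.0, 0.0, 0.0] rows>= 2.2 -> [0.528 0.358 0.103]
```

Emit:
carry_out(
  targets=[
    {"twist": [0.009,0.095,-0.073],"offset": [0.07,-0.2,0.0],"claw": 1},
    {"twist": [0.009,0.095,-0.073],"offset": [0.07,-0.2,0.2],"claw": 1},
    {"twist": [0.009,0.095,-0.073],"offset": [0.07,-0.2,0.2],"claw": 1},
    {"twist": [0.009,0.095,-0.073],"offset": [0.07,-0.2,0.2],"claw": 1},
  ],
)

```text
time: 2.1
ee_pos: [0.4706, 0.3203, 0.1911]
ee_rot: [-0.739, 2.404, 0.248]
contact_force: [-0.3, -0.6, -0.6]
finger_gap: 0.0942
```

```bash
python3 - <<'E'
from h import *
az=np.arctan2(.353,.519);u=np.array([np.cos(az),np.sin(az),0]);y=np.array([-u[1],u[0],0])
t=np.radians(53);z=u*np.cos(t)-np.array([0,0,np.sin(t)])
q=rot(z,y);g=np.array([.5185,.352,.118])
print(bot.state()["q"])
chain([(g,q)])
E
```

```text
[ 0.3887068  -0.01040582  2.10580608  0.30359426  0.4303648  -2.01473962]
off [-0.011, -0.004, 0.559] tw [0.0, -0.001, -0.001] rows>= 1.3 -> [0.499 0.339 0.147]
off [-0.01, -0.004, 0.559] tw [0.0, -0.001, -0.001] rows>= 1.3 -> [0.528 0.358 0.103]
```

Emit:
carry_out(
  targets=[
    {"twist": [0,0,0],"offset": [-0.01,0,0.25],"claw": 1},
    {"twist": [0,0,0],"offset": [-0.01,0,0.55],"claw": 1},
    {"twist": [0,0,0],"offset": [-0.01,0,0.8],"claw": 1},
    {"twist": [0,0,0],"offset": [-0.01,0,0.8],"claw": 1},
  ],
)

```text
time: 2.43
ee_pos: [0.5097, 0.3486, 0.124]
ee_rot: [-0.741, 2.41, 0.249]
contact_force: [-0.3, -0.7, -0.6]
finger_gap: 0.0944
```

Emit:
carry_out(
  targets=[
    {"twist": [0,0,0],"offset": [0,0,0.15],"claw": 1},
    {"twist": [0,0,0],"offset": [0,0,0.32],"claw": 1},
    {"twist": [0,0,0],"offset": [0,0,0.32],"claw": 1},
  ],
)

```text
time: 2.68
ee_pos: [0.5245, 0.3601, 0.0972]
ee_rot: [-0.741, 2.413, 0.25]
contact_force: [0.6, -0.6, -0.5]
finger_gap: 0.0938
```

Emit:
carry_out(
  targets=[
    {"twist": [0,0,0],"offset": [0,0,0],"claw": -1},
    {"twist": [0,0,0],"offset": [0,0,0],"claw": -1},
    {"twist": [0,0,0],"offset": [0,0,0],"claw": -1},
    {"twist": [0,0,0],"offset": [0,0,0],"claw": -1},
    {"twist": [0,0,0],"offset": [0,0,0],"claw": -1},
    {"twist": [0,0,0],"offset": [0,0,0],"claw": -1},
    {"twist": [0,0,0],"offset": [0,0,0],"claw": -1},
    {"twist": [0,0,0],"offset": [0,0,0],"claw": -1},
  ],
)

```text
time: 3.35
ee_pos: [0.5247, 0.36, 0.0975]
ee_rot: [-0.741, 2.412, 0.25]
contact_force: [-0.5, 0.0, 1.3]
finger_gap: 0.0477
```

```bash
python3 - <<'E'
from h import *
s=bot.state();print(s)
im=viewer.read_camera("wrist");cv2.imwrite("pics/w2.png",im[:,:,::-1])
p,r=pose();m=r.as_matrix();print(np.round(p-bot.grip_depth*m[:,2],4),np.round(m,3))
E
```

```text
{'time': 3.35, 'q': array([ 0.42765951,  0.22634196,  2.1238996 ,  0.57372428,  0.19275158,
       -2.27049544]), 'dq': array([ 0.00160169,  0.00311694, -0.00241045,  0.00236265, -0.00181429,
       -0.00064294]), 'joint_efforts': array([ 1.44170537e-01, -3.15149403e+01, -1.79196471e+01,  3.52322431e-01,
       -2.12120019e+00, -5.37345652e-03]), 'ee_pos': array([0.52469179, 0.36001948, 0.09754133]), 'ee_rot': array([-0.74091924,  2.412159  ,  0.24996847]), 'contact_force': array([-0.50189764,  0.03528575,  1.26942313]), 'torque': array([-0.08805175,  0.14550097, -0.02938298]), 'finger_gap': 0.04770502405989383}
[0.5155 0.3537 0.1127] [[-0.666 -0.563  0.489]
 [-0.45   0.827  0.337]
 [-0.594  0.005 -0.804]]
```

View pics/w2.png

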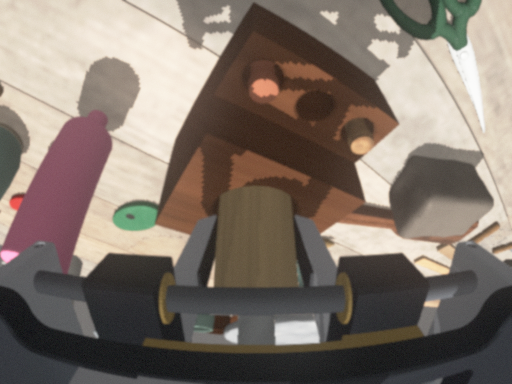

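Roller is gripped (gap 47.7 mm). Next: lift and turn it level, lay it on the clear bench and re-grip it at the middle from above.

```bash
cat >> h.py <<'E'
def RT(tdeg,az):
    u=np.array([np.cos(az),np.sin(az),0]);t=np.radians(tdeg)
    return rot(u*np.cos(t)-np.array([0,0,np.sin(t)]),[-u[1],u[0],0])
E
python3 - <<'E'
from h import *
p,r=pose();g=p-bot.grip_depth*r.as_matrix()[:,2]
chain([(g+[0,0,.19],r),([.50,.23,.30],RT(98,.43)),([.47,.11,.16],RT(143.5,.23)),([.47,.11,.04],RT(143.5,.23))])
E
```

```text
off [-0.565, 0.004, -0.764] tw [0.0, 0.0, 0.0] rows>= 2.3 -> [0.525 0.36  0.193]
off [-0.565, 0.004, -0.764] tw [0.0, 0.0, 0.0] rows>= 2.3 -> [0.525 0.36  0.288]
off [0.404, -0.466, -0.263] tw [0.03, 0.493, 0.105] rows>= 3.2 -> [0.511 0.294 0.284]
off [0.432, -0.505, -0.087] tw [0.03, 0.493, 0.105] rows>= 3.2 -> [0.498 0.229 0.281]
off [0.351, -0.468, 0.719] tw [-0.067, 0.504, 0.112] rows>= 3.3 -> [0.476 0.168 0.215]
off [0.009, -0.523, 0.764] tw [-0.067, 0.504, 0.112] rows>= 3.3 -> [0.455 0.107 0.149]
off [-0.965, 0.0, 0.714] tw [-0.0, 0.0, 0.0] rows>= 2.9 -> [0.455 0.107 0.029]
```

Emit:
carry_out(
  targets=[
    {"twist": [0,0,0],"offset": [-0.15,0,-0.2],"claw": -1},
    {"twist": [0,0,0],"offset": [-0.3,0,-0.4],"claw": -1},
    {"twist": [0,0,0],"offset": [-0.45,0,-0.6],"claw": -1},
    {"twist": [0,0,0],"offset": [-0.57,0,-0.76],"claw": -1},
    {"twist": [0,0,0],"offset": [-0.57,0,-0.76],"claw": -1},
  ],
)

```text
time: 3.82
ee_pos: [0.5277, 0.361, 0.1973]
ee_rot: [-0.739, 2.405, 0.25]
contact_force: [1.4, 1.2, -2.3]
finger_gap: 0.0477
```

Emit:
carry_out(
  targets=[
    {"twist": [0,0,0],"offset": [-0.2,0,-0.27],"claw": -1},
    {"twist": [0,0,0],"offset": [-0.4,0,-0.53],"claw": -1},
    {"twist": [0,0,0],"offset": [-0.57,0,-0.76],"claw": -1},
    {"twist": [0,0,0],"offset": [-0.57,0,-0.76],"claw": -1},
  ],
)

```text
time: 4.15
ee_pos: [0.5308, 0.3622, 0.2987]
ee_rot: [-0.737, 2.394, 0.252]
contact_force: [1.1, 1.5, -0.7]
finger_gap: 0.0476
```

```bash
python3 - <<'E'
from h import *
s=bot.state();print(s["q"],s["finger_gap"],s["contact_force"])
p,r=pose();g=p-bot.grip_depth*r.as_matrix()[:,2];print(g)
chain([([.50,.23,.30],RT(98,.43)),([.47,.11,.16],RT(143.5,.23)),([.47,.11,.04],RT(143.5,.23))])
E
```

```text
[ 0.42628751  0.00635946  1.80298379  0.16502424  0.69147696 -1.83406213] 0.04760035603589996 [ 1.0918036   1.5027752  -0.71799199]
[0.52134333 0.35572722 0.31358791]
off [0.459, -0.458, -0.244] tw [0.029, 0.504, 0.106] rows>= 3.2 -> [0.514 0.296 0.29 ]
off [0.476, -0.5, -0.045] tw [0.029, 0.504, 0.106] rows>= 3.2 -> [0.498 0.229 0.281]
off [0.351, -0.468, 0.719] tw [-0.067, 0.504, 0.112] rows>= 3.3 -> [0.476 0.168 0.215]
off [0.009, -0.523, 0.764] tw [-0.067, 0.504, 0.112] rows>= 3.3 -> [0.455 0.107 0.149]
off [-0.965, 0.0, 0.714] tw [0.0, 0.0, 0.0] rows>= 2.9 -> [0.455 0.107 0.029]
```

Emit:
carry_out(
  targets=[
    {"twist": [0.01,0.17,0.04],"offset": [0.15,-0.15,-0.08],"claw": -1},
    {"twist": [0.02,0.34,0.07],"offset": [0.3,-0.3,-0.16],"claw": -1},
    {"twist": [0.03,0.5,0.106],"offset": [0.46,-0.46,-0.24],"claw": -1},
    {"twist": [0.03,0.5,0.106],"offset": [0.46,-0.46,-0.24],"claw": -1},
  ],
)

```text
time: 4.48
ee_pos: [0.5154, 0.2931, 0.2866]
ee_rot: [-0.73, 2.806, 0.114]
contact_force: [1.5, 0.6, -3.0]
finger_gap: 0.0475
```

Emit:
carry_out(
  targets=[
    {"twist": [0.01,0.17,0.04],"offset": [0.16,-0.17,-0.02],"claw": -1},
    {"twist": [0.02,0.34,0.07],"offset": [0.32,-0.34,-0.04],"claw": -1},
    {"twist": [0.03,0.5,0.106],"offset": [0.48,-0.5,-0.05],"claw": -1},
    {"twist": [0.03,0.5,0.106],"offset": [0.48,-0.5,-0.05],"claw": -1},
  ],
)

```text
time: 4.82
ee_pos: [0.4989, 0.2238, 0.2739]
ee_rot: [0.631, -2.925, 0.055]
contact_force: [1.1, -0.2, -3.7]
finger_gap: 0.0475
```

```bash
python3 - <<'E'
from h import *
s=bot.state();print(s["q"],s["finger_gap"],s["contact_force"])
p,r=pose();g=p-bot.grip_depth*r.as_matrix()[:,2];print(g)
chain([([.47,.11,.16],RT(143.5,.23)),([.47,.11,.04],RT(143.5,.23))])
im=viewer.read_camera("wrist");a=viewer.read_camera("scene");cv2.imwrite("pics/w3.png",np.hstack([im,a])[:,:,::-1])
x=cv2.imread("pics/w3.png");cv2.imwrite("pics/w3.png",cv2.resize(x,(800,300)))
E
```

```text
[ 0.31001758  0.29716841  1.31859485 -0.02186775  1.67742025 -1.68612289] 0.04749076283589982 [ 1.07965333 -0.20447345 -3.71357641]
[0.50149406 0.22504388 0.29244573]
off [0.34, -0.441, 0.687] tw [-0.068, 0.496, 0.108] rows>= 3.2 -> [0.477 0.165 0.211]
off [0.019, -0.495, 0.732] tw [-0.068, 0.496, 0.108] rows>= 3.2 -> [0.455 0.107 0.149]
off [-0.965, -0.0, 0.714] tw [-0.0, 0.0, 0.0] rows>= 2.9 -> [0.455 0.107 0.029]
```

View pics/w3.png

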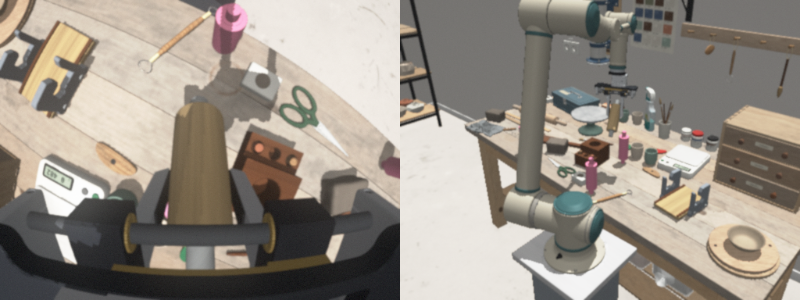

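Emit:
carry_out(
  targets=[
    {"twist": [-0.02,0.17,0.04],"offset": [0.11,-0.15,0.23],"claw": -1},
    {"twist": [-0.045,0.33,0.07],"offset": [0.23,-0.3,0.46],"claw": -1},
    {"twist": [-0.068,0.5,0.108],"offset": [0.34,-0.44,0.69],"claw": -1},
    {"twist": [-0.068,0.5,0.108],"offset": [0.34,-0.44,0.69],"claw": -1},
  ],
)

```text
time: 5.25
ee_pos: [0.4761, 0.1657, 0.2035]
ee_rot: [0.43, -2.553, 0.094]
contact_force: [-0.5, 0.4, -4.3]
finger_gap: 0.0475
```

Emit:
carry_out(
  targets=[
    {"twist": [-0.02,0.17,0.04],"offset": [0.01,-0.16,0.24],"claw": -1},
    {"twist": [-0.045,0.33,0.07],"offset": [0.02,-0.33,0.48],"claw": -1},
    {"twist": [-0.068,0.5,0.108],"offset": [0.02,-0.5,0.73],"claw": -1},
    {"twist": [-0.068,0.5,0.108],"offset": [0.02,-0.5,0.73],"claw": -1},
    {"twist": [-0.068,0.5,0.108],"offset": [0.02,-0.5,0.73],"claw": -1},
  ],
)

```text
time: 5.67
ee_pos: [0.453, 0.106, 0.1358]
ee_rot: [0.252, -2.173, 0.124]
contact_force: [-0.1, 0.5, -3.5]
finger_gap: 0.0473
```

```bash
python3 - <<'E'
from h import *
s=bot.state();print(s["q"],s["finger_gap"],s["contact_force"],s["torque"])
p,r=pose();g=p-bot.grip_depth*r.as_matrix()[:,2];print(g,r.as_matrix().round(3))
chain([([.47,.11,.04],RT(143.5,.23)),([.47,.11,.026],RT(143.5,.23))])
E
```

```text
[ 0.13942424  0.74797177  1.27314733 -0.08003071  2.07387856 -1.66441847] 0.04732248957262251 [-0.06917959  0.45690702 -3.52389072] [ 0.24706407 -0.81665963  0.00847085]
[0.46795638 0.10947323 0.14660186] [[-0.561 -0.226 -0.797]
 [-0.134  0.974 -0.183]
 [ 0.817  0.004 -0.576]]
off [-0.888, -0.005, 0.597] tw [0.005, -0.029, 0.003] rows>= 2.6 -> [0.455 0.107 0.029]
off [-0.113, 0.0, 0.083] tw [-0.0, 0.0, -0.0] rows>= 0.3 -> [0.455 0.107 0.015]
```

Emit:
carry_out(
  targets=[
    {"twist": [0.005,-0.03,0],"offset": [-0.22,0,0.15],"claw": -1},
    {"twist": [0.005,-0.03,0],"offset": [-0.44,0,0.3],"claw": -1},
    {"twist": [0.005,-0.03,0],"offset": [-0.66,0,0.45],"claw": -1},
    {"twist": [0.005,-0.03,0],"offset": [-0.84,0,0.57],"claw": -1},
    {"twist": [0.005,-0.03,0],"offset": [-0.84,0,0.57],"claw": -1},
    {"twist": [0.005,-0.03,0],"offset": [-0.84,0,0.57],"claw": -1},
  ],
)

```text
time: 6.17
ee_pos: [0.4543, 0.1077, 0.0349]
ee_rot: [0.259, -2.198, 0.126]
contact_force: [-0.8, -0.3, -2.0]
finger_gap: 0.0475
```

```bash
python3 - <<'E'
from h import *
s=bot.state();print(s["q"],s["finger_gap"],s["contact_force"],s["torque"])
p,r=pose();g=p-bot.grip_depth*r.as_matrix()[:,2];print(g,(r.as_matrix()@[-.594,.005,-.804]).round(3))
chain([([.47,.11,.026],RT(143.5,.23))])
im=viewer.read_camera("scene");cv2.imwrite("pics/s4.png",cv2.resize(im[140:300,220:440],(660,480),interpolation=cv2.INTER_CUBIC)[:,:,::-1])
E
```

```text
[ 0.14273809  0.83563157  1.34716967 -0.07401819  1.88769262 -1.65023496] 0.04748107306018788 [-0.83241796 -0.31478239 -2.04462302] [ 0.21761068 -0.77378293  0.04354469]
[0.46895994 0.11113442 0.04613024] [0.972 0.235 0.003]
off [-0.166, -0.014, 0.114] tw [-0.0, 0.003, 0.005] rows>= 0.5 -> [0.455 0.107 0.015]
```

View pics/s4.png

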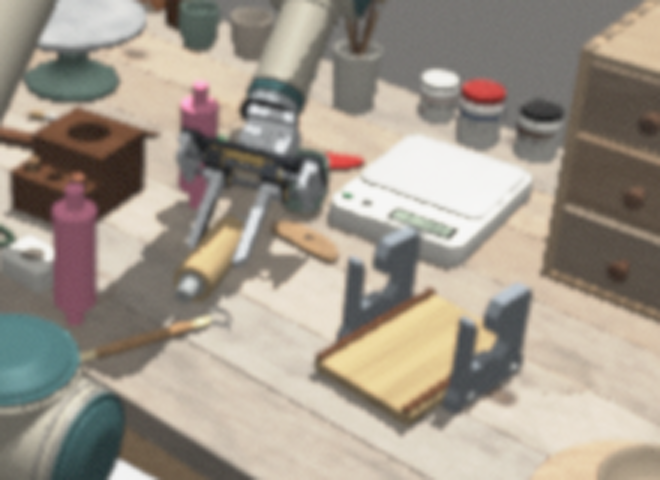

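Roller is horizontal, held by fingers ~20 mm above the bench (crop [210,255]); everything else is clear. Setting it down.

Emit:
carry_out(
  targets=[
    {"twist": [0,0,0],"offset": [-0.06,0,0.04],"claw": -1},
    {"twist": [0,0,0],"offset": [-0.11,0,0.075],"claw": -1},
    {"twist": [0,0,0],"offset": [-0.14,0,0.1],"claw": -1},
    {"twist": [0,0,0],"offset": [-0.165,0,0.115],"claw": -1},
    {"twist": [0,0,0],"offset": [-0.165,0,0.115],"claw": -1},
  ],
)

```text
time: 6.63
ee_pos: [0.4552, 0.1079, 0.0189]
ee_rot: [0.258, -2.196, 0.126]
contact_force: [4.2, 2.3, 8.4]
finger_gap: 0.0473
```

Emit:
carry_out(
  targets=[
    {"twist": [0,0,0],"offset": [-0.01,0,0.007],"claw": -1},
    {"twist": [0,0,0],"offset": [-0.02,0,0.014],"claw": -1},
    {"twist": [0,0,0],"offset": [-0.02,0,0.014],"claw": -1},
  ],
)

```text
time: 6.88
ee_pos: [0.4552, 0.1078, 0.0189]
ee_rot: [0.257, -2.194, 0.126]
contact_force: [3.5, 0.7, 8.3]
finger_gap: 0.0473
```

Emit:
carry_out(
  targets=[
    {"twist": [0,0,0],"offset": [0,0,0],"claw": -0.2},
    {"twist": [0,0,0],"offset": [0,0,0],"claw": 0.2},
    {"twist": [0,0,0],"offset": [0,0,0],"claw": 0.6},
    {"twist": [0,0,0],"offset": [0,0,0],"claw": 1},
    {"twist": [0,0,0],"offset": [0,0,0],"claw": 1},
    {"twist": [0,0,0],"offset": [0,0,0],"claw": 1},
    {"twist": [0,0,0],"offset": [0,0,0],"claw": 1},
  ],
)

```text
time: 7.47
ee_pos: [0.455, 0.1078, 0.0189]
ee_rot: [0.257, -2.194, 0.126]
contact_force: [0.2, -0.7, -0.1]
finger_gap: 0.084
```

Emit:
carry_out(
  targets=[
    {"twist": [0,0,0],"offset": [0,0,-0.3],"claw": 1},
    {"twist": [0,0,0],"offset": [0,0,-0.6],"claw": 1},
    {"twist": [0,0,0],"offset": [0,0,-1],"claw": 1},
    {"twist": [0,0,0],"offset": [0,0,-1],"claw": 1},
  ],
)

```text
time: 7.8
ee_pos: [0.5392, 0.1272, 0.0804]
ee_rot: [0.258, -2.206, 0.126]
contact_force: [0.7, -0.3, 1.0]
finger_gap: 0.0942
```

```bash
python3 - <<'E'
from h import *
s=bot.state();print(s["q"],s["finger_gap"],s["contact_force"])
chain([([.45,.106,.17],RT(90,.236))])
E
```

```text
[ 0.15110895  0.90123831  1.04854657 -0.07435756  2.11285055 -1.65944837] 0.09415956509340845 [ 0.66285315 -0.29562252  1.03023989]
off [0.559, 0.0, 0.152] tw [0.002, -0.588, -0.002] rows>= 3.7 -> [0.495 0.117 0.116]
off [0.568, 0.001, -0.113] tw [0.002, -0.588, -0.002] rows>= 3.7 -> [0.45  0.106 0.151]
```

Emit:
carry_out(
  targets=[
    {"twist": [0,-0.15,0],"offset": [0.25,0,-0.2],"claw": 1},
    {"twist": [0,-0.3,0],"offset": [0.4,0,-0.1],"claw": 1},
    {"twist": [0,-0.45,0],"offset": [0.56,0,0.1],"claw": 1},
    {"twist": [0,-0.59,0],"offset": [0.56,0,0.15],"claw": 1},
    {"twist": [0,-0.59,0],"offset": [0.56,0,0.15],"claw": 1},
  ],
)

```text
time: 8.22
ee_pos: [0.4884, 0.1158, 0.1191]
ee_rot: [0.311, -2.666, 0.07]
contact_force: [-0.6, -0.1, -0.2]
finger_gap: 0.0938
```

Emit:
carry_out(
  targets=[
    {"twist": [0,-0.2,0],"offset": [0.3,0,-0.06],"claw": 1},
    {"twist": [0,-0.4,0],"offset": [0.57,0,-0.11],"claw": 1},
    {"twist": [0,-0.59,0],"offset": [0.57,0,-0.11],"claw": 1},
    {"twist": [0,-0.59,0],"offset": [0.57,0,-0.11],"claw": 1},
    {"twist": [0,-0.59,0],"offset": [0.57,0,-0.11],"claw": 1},
  ],
)

```text
time: 8.63
ee_pos: [0.4385, 0.1046, 0.154]
ee_rot: [-0.363, 3.12, 0.004]
contact_force: [-0.4, -0.4, 1.0]
finger_gap: 0.0938
```

```bash
python3 - <<'E'
from h import *
s=bot.state();print(s["q"],s["contact_force"],s["ee_pos"])
im=viewer.read_camera("wrist");P=viewer.camera_params("wrist")
np.save("P5.npy",P,allow_pickle=True)
cv2.imwrite("pics/w5.png",im[:,:,::-1])
t=viewer.read_camera("top");cv2.imwrite("pics/t5.png",t[:,:,::-1])
print(pose()[1].as_matrix().round(3))
E
```

```text
[ 0.07743278  0.12601082  1.83818134  0.0026817   1.17647634 -1.72612804] [-0.36171393 -0.37463966  0.9527132 ] [0.43850328 0.10460046 0.15396833]
[[-0.973 -0.23   0.002]
 [-0.23   0.973  0.002]
 [-0.003  0.002 -1.   ]]
```

View pics/w5.png

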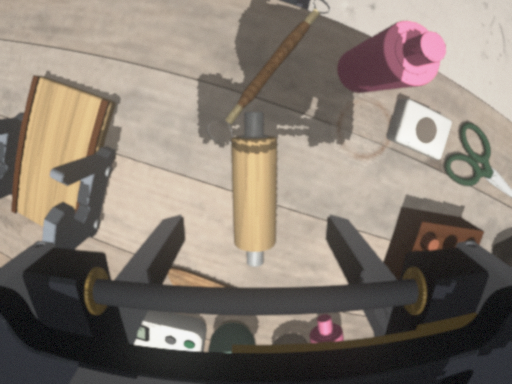

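```bash
python3 - <<'E'
from h import *
P=np.load("P5.npy",allow_pickle=True).item()
a=atz("wrist",(255,113),.024,P);b=atz("wrist",(256,264),.024,P)
print(a,b,np.linalg.norm(a-b),(a+b)/2,np.arctan2((b-a)[1],(b-a)[0]))
for l in [(233,200),(277,200)]: print(atz("wrist",l,.024,P))
c=atz("wrist",(254,143),.03,P);d=atz("wrist",(254,250),.03,P);print(c,d,(c+d)/2,np.linalg.norm(c-d))
m=(a+b)/2;m[2]=.026
q=RT(90,np.arctan2((b-a)[1],(b-a)[0]))
chain([(m+[0,0,.05],q),(m,q)])
E
```

```text
[0.36971544 0.08907494 0.024     ] [0.53770732 0.12975496 0.024     ] 0.17284714027300233 [0.45371138 0.10941495 0.024     ] 0.237581288516691
[0.4661021  0.08708311 0.024     ]
[0.45516418 0.13379752 0.024     ]
[0.39981427 0.09508296 0.03      ] [0.51702848 0.12250274 0.03      ] [0.45842137 0.10879285 0.03      ] 0.12037864123422991
off [-0.108, 0.018, 0.973] tw [0.002, 0.003, -0.008] rows>= 2.3 -> [0.454 0.109 0.057]
off [0.0, -0.0, 0.5] tw [0.0, -0.0, -0.0] rows>= 1.2 -> [0.454 0.109 0.007]
```

Emit:
carry_out(
  targets=[
    {"twist": [0,0,-0.008],"offset": [-0.14,0.02,0.2],"claw": 1},
    {"twist": [0,0,-0.008],"offset": [-0.14,0.02,0.5],"claw": 1},
    {"twist": [0,0,-0.008],"offset": [-0.14,0.02,0.8],"claw": 1},
    {"twist": [0,0,-0.008],"offset": [-0.14,0.02,1],"claw": 1},
    {"twist": [0,0,-0.008],"offset": [-0.14,0.02,1],"claw": 1},
  ],
)

```text
time: 9.15
ee_pos: [0.4555, 0.1103, 0.0501]
ee_rot: [0.372, -3.111, -0.003]
contact_force: [-0.6, -0.5, -0.4]
finger_gap: 0.094
```

Emit:
carry_out(
  targets=[
    {"twist": [0,0,0],"offset": [0,0,0.2],"claw": 1},
    {"twist": [0,0,0],"offset": [0,0,0.4],"claw": 1},
    {"twist": [0,0,0],"offset": [0,0,0.4],"claw": 1},
    {"twist": [0,0,0],"offset": [0,0,0.4],"claw": 1},
  ],
)

```text
time: 9.48
ee_pos: [0.4563, 0.1105, 0.0098]
ee_rot: [0.372, -3.11, -0.003]
contact_force: [0.9, 1.2, 0.1]
finger_gap: 0.0941
```

```bash
python3 - <<'E'
from h import *
chain([([.4555,.1093,.028],RT(90,.2376))])
print(pose()[1].as_matrix().round(4),bot.state()["contact_force"])
E
```

```text
off [0.011, -0.01, 0.006] tw [0.004, -0.012, 0.001] rows>= 0.1 -> [0.456 0.109 0.009]
[[-9.717e-01 -2.359e-01 -1.010e-02]
 [-2.359e-01  9.718e-01  9.000e-04]
 [ 9.600e-03  3.300e-03 -9.999e-01]] [0.89568494 1.20771215 0.09070613]
```

Emit:
carry_out(
  targets=[
    {"twist": [0.004,-0.012,0],"offset": [0.01,-0.01,0.006],"claw": 0},
    {"twist": [0.004,-0.012,0],"offset": [0.01,-0.01,0.006],"claw": -1},
    {"twist": [0.004,-0.012,0],"offset": [0.01,-0.01,0.006],"claw": -1},
    {"twist": [0.004,-0.012,0],"offset": [0.01,-0.01,0.006],"claw": -1},
    {"twist": [0.004,-0.012,0],"offset": [0.01,-0.01,0.006],"claw": -1},
    {"twist": [0.004,-0.012,0],"offset": [0.01,-0.01,0.006],"claw": -1},
    {"twist": [0.004,-0.012,0],"offset": [0.01,-0.01,0.006],"claw": -1},
    {"twist": [0.004,-0.012,0],"offset": [0.01,-0.01,0.006],"claw": -1},
  ],
)

```text
time: 10.15
ee_pos: [0.4557, 0.1092, 0.0095]
ee_rot: [-0.373, 3.119, -0.0]
contact_force: [0.8, -0.7, 1.8]
finger_gap: 0.0472
```

```bash
python3 - <<'E'
from h import *
s=bot.state();print(s["finger_gap"],s["contact_force"]);p,r=pose();print(p,r.as_matrix().round(4))
az=np.radians(-100)
chain([([.455,.109,.16],r),([.45,-.16,.20],RT(90,az))])
E
```

```text
0.047161266212934 [ 0.75126729 -0.68436332  1.79481491]
[0.45573815 0.10923526 0.00946825] [[-9.717e-01 -2.361e-01  4.000e-04]
 [-2.361e-01  9.717e-01 -1.000e-04]
 [-4.000e-04 -2.000e-04 -1.000e+00]]
off [0.004, -0.0, -0.659] tw [0.0, 0.0, 0.0] rows>= 1.6 -> [0.455 0.109 0.075]
off [0.004, -0.0, -0.659] tw [0.0, 0.0, 0.0] rows>= 1.6 -> [0.455 0.109 0.141]
off [0.228, -0.867, -0.133] tw [0.0, 0.0, 0.842] rows>= 5.3 -> [0.453 0.019 0.155]
off [-0.353, -0.825, -0.133] tw [0.0, 0.0, 0.842] rows>= 5.3 -> [ 0.452 -0.07   0.168]
off [-0.785, -0.434, -0.133] tw [0.0, 0.0, 0.842] rows>= 5.3 -> [ 0.45  -0.16   0.181]
```

Emit:
carry_out(
  targets=[
    {"twist": [0,0,0],"offset": [0,0,-0.2],"claw": -1},
    {"twist": [0,0,0],"offset": [0,0,-0.5],"claw": -1},
    {"twist": [0,0,0],"offset": [0,0,-0.8],"claw": -1},
    {"twist": [0,0,0],"offset": [0,0,-1],"claw": -1},
    {"twist": [0,0,0],"offset": [0,0,-1],"claw": -1},
  ],
)

```text
time: 10.57
ee_pos: [0.4585, 0.1096, 0.1129]
ee_rot: [-0.372, 3.111, -0.0]
contact_force: [1.0, -0.7, -2.9]
finger_gap: 0.0472
```

Emit:
carry_out(
  targets=[
    {"twist": [0,0,0.14],"offset": [0.04,-0.14,-0.14],"claw": -1},
    {"twist": [0,0,0.28],"offset": [0.08,-0.28,-0.28],"claw": -1},
    {"twist": [0,0,0.42],"offset": [0.12,-0.43,-0.42],"claw": -1},
    {"twist": [0,0,0.56],"offset": [0.16,-0.58,-0.56],"claw": -1},
    {"twist": [0,0,0.7],"offset": [0.2,-0.72,-0.7],"claw": -1},
    {"twist": [0,0,0.84],"offset": [0.23,-0.87,-0.8],"claw": -1},
  ],
)

```text
time: 11.07
ee_pos: [0.455, 0.0191, 0.1918]
ee_rot: [0.664, 3.065, 0.004]
contact_force: [-0.7, 0.3, -3.6]
finger_gap: 0.0473
```

Emit:
carry_out(
  targets=[
    {"twist": [0,0,0.14],"offset": [-0.06,-0.14,0],"claw": -1},
    {"twist": [0,0,0.28],"offset": [-0.12,-0.28,0],"claw": -1},
    {"twist": [0,0,0.42],"offset": [-0.18,-0.42,0],"claw": -1},
    {"twist": [0,0,0.56],"offset": [-0.24,-0.56,0],"claw": -1},
    {"twist": [0,0,0.7],"offset": [-0.3,-0.7,0],"claw": -1},
    {"twist": [0,0,0.84],"offset": [-0.35,-0.83,0],"claw": -1},
  ],
)

```text
time: 11.57
ee_pos: [0.4513, -0.0715, 0.1895]
ee_rot: [1.631, 2.684, 0.005]
contact_force: [0.3, -0.3, -3.1]
finger_gap: 0.0472
```

Emit:
carry_out(
  targets=[
    {"twist": [0,0,0.14],"offset": [-0.13,-0.07,0],"claw": -1},
    {"twist": [0,0,0.28],"offset": [-0.26,-0.14,0],"claw": -1},
    {"twist": [0,0,0.42],"offset": [-0.4,-0.21,0],"claw": -1},
    {"twist": [0,0,0.56],"offset": [-0.52,-0.28,0],"claw": -1},
    {"twist": [0,0,0.7],"offset": [-0.65,-0.36,0],"claw": -1},
    {"twist": [0,0,0.84],"offset": [-0.78,-0.43,0],"claw": -1},
    {"twist": [0,0,0.84],"offset": [-0.78,-0.43,0],"claw": -1},
    {"twist": [0,0,0.84],"offset": [-0.78,-0.43,0],"claw": -1},
  ],
)

```text
time: 12.23
ee_pos: [0.4481, -0.1603, 0.1874]
ee_rot: [-2.41, -2.009, -0.003]
contact_force: [-0.5, 0.7, -3.3]
finger_gap: 0.0473
```

```bash
python3 - <<'E'
from h import *
s=bot.state();print(s["q"],s["finger_gap"],s["contact_force"],s["torque"]);p,r=pose();print(p,r.as_matrix().round(4))
im=viewer.read_camera("wrist");P=viewer.camera_params("wrist");np.save("P6.npy",P,allow_pickle=True)
cv2.imwrite("pics/w6raw.png",im[:,:,::-1]);cv2.imwrite("pics/w6.png",cv2.resize(im,(800,600),interpolation=cv2.INTER_CUBIC)[:,:,::-1])
E
```

```text
[-0.49281495  0.13955145  1.73265595  0.00357561  1.27233567 -0.31315377] 0.04729690158463261 [-0.47458136  0.70532222 -3.34356202] [-0.05777354  0.04737753 -0.04605848]
[ 0.4480876  -0.16033938  0.18735916] [[ 0.1797  0.9837 -0.001 ]
 [ 0.9837 -0.1797  0.0044]
 [ 0.0042 -0.0018 -1.    ]]
```

View pics/w6.png

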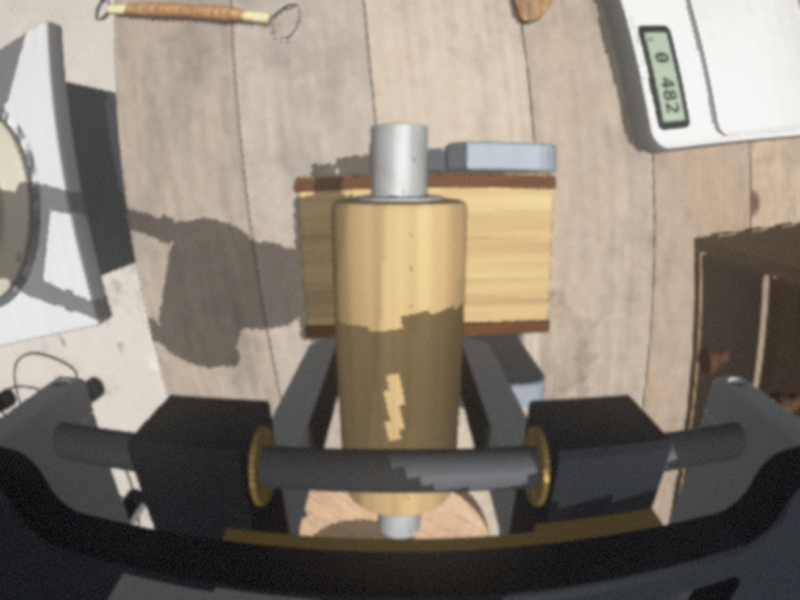

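```bash
python3 - <<'E'
from h import *
im=cv2.imread("pics/w6raw.png").astype(int)
print("col320 rows84-124",[tuple(v) for v in im[84:124,318:323].mean(1).astype(int)[:, [0,2]]])
print("col320 rows200-218",[tuple(v) for v in im[200:218,318:323].mean(1).astype(int)[:, [0,2]]])
print("row100 cols280-360",im[99:102,278:362].mean(0).mean(1).astype(int).tolist())
print("row150 185-200,345-360",im[149:152,185:200].mean(0).mean(1).astype(int).tolist(),im[149:152,345:360].mean(0).mean(1).astype(int).tolist())
P=np.load("P6.npy",allow_pickle=True).item();s=1.5625
f=np.radians(-10.3);X=np.array([np.cos(f),np.sin(f)]);Y=np.array([-X[1],X[0]])
def fr(n,px,z):
    w=atz("wrist",(px[0]/s,px[1]/s),z,P)[:2];print(n,w.round(4),"along X,Y:",(w@X).round(4),(w@Y).round(4))
fr("hook outer front",(460,145),.114);fr("hook outer back",(553,145),.114)
fr("hook inner front",(447,169),.114);fr("hook inner back",(556,171),.114)
fr("stripL fr",(297,180),.027);fr("stripL bk",(555,177),.027)
fr("stripL fr in",(297,191),.027);fr("stripL bk in",(555,188),.027)
fr("stripR fr",(303,334),.027);fr("stripR bk",(549,331),.027)
fr("tip L",(400,125),.202);fr("tip R",(400,537),.202)
fr("barrelL l",(333,215),.202);fr("barrelL r",(466,215),.202);fr("barrelLend",(400,199),.215)
fr("hookR",(541,385),.114)
p,r=pose();print("tcp",p[:2]@X,p[:2]@Y, "roller half tip check")
E
```

```text
col320 rows84-124 [(np.int64(185), np.int64(219)), (np.int64(185), np.int64(219)), (np.int64(184), np.int64(219)), (np.int64(183), np.int64(219)), (np.int64(182), np.int64(218)), (np.int64(180), np.int64(210)), (np.int64(175), np.int64(193)), (np.int64(180), np.int64(180)), (np.int64(195), np.int64(183)), (np.int64(208), np.int64(193)), (np.int64(211), np.int64(196)), (np.int64(213), np.int64(198)), (np.int64(213), np.int64(197)), (np.int64(213), np.int64(197)), (np.int64(212), np.int64(197)), (np.int64(210), np.int64(195)), (np.int64(210), np.int64(194)), (np.int64(210), np.int64(196)), (np.int64(209), np.int64(194)), (np.int64(210), np.int64(195)), (np.int64(209), np.int64(194)), (np.int64(208), np.int64(193)), (np.int64(203), np.int64(188)), (np.int64(180), np.int64(169)), (np.int64(144), np.int64(138)), (np.int64(108), np.int64(115)), (np.int64(84), np.int64(110)), (np.int64(77), np.int64(118)), (np.int64(74), np.int64(126)), (np.int64(74), np.int64(132)), (np.int64(72), np.int64(131)), (np.int64(72), np.int64(129)), (np.int64(69), np.int64(126)), (np.int64(71), np.int64(126)), (
[... 1623 characters left out ...]
 fr [ 0.3864 -0.0746] along X,Y: 0.3935 -0.0044
stripL bk [ 0.5763 -0.105 ] along X,Y: 0.5858 -0.0003
stripL fr in [ 0.3847 -0.0827] along X,Y: 0.3933 -0.0125
stripL bk in [ 0.575  -0.1133] along X,Y: 0.586 -0.0087
stripR fr [ 0.3645 -0.1919] along X,Y: 0.3929 -0.1236
stripR bk [ 0.5576 -0.2251] along X,Y: 0.5888 -0.1218
tip L [ 0.4643 -0.0687] along X,Y: 0.4691 0.0154
tip R [ 0.4321 -0.2463] along X,Y: 0.4691 -0.1651
barrelL l [ 0.4351 -0.0958] along X,Y: 0.4452 -0.0164
barrelL r [ 0.4818 -0.1043] along X,Y: 0.4927 -0.0165
barrelLend [ 0.4597 -0.094 ] along X,Y: 0.4691 -0.0103
hookR [ 0.5252 -0.2245] along X,Y: 0.5569 -0.1269
tcp 0.4694766451789011 -0.07708910746380623 roller half tip check
```

```bash
cat >> h.py <<'E'
YAW=np.radians(-9.6);FX=np.array([np.cos(YAW),np.sin(YAW)]);FY=np.array([-FX[1],FX[0]])
QF=RT(90,YAW-np.pi/2)
SX,SY=None,None
def tcp(seatXY,dx,zaxis,along=.006):   # grasp pt for roller centre at frame x=dx, axis height zaxis
    w=seatXY+FX*dx-FY*along
    return [w[0],w[1],zaxis+.0043]
E
python3 - <<'E'
from h import *
P=np.load("P6.npy",allow_pickle=True).item();s=1.5625
def fr(n,c,px,z):
    w=atz(c,px,z,P if c=="wrist" else None)[:2];print(n,w.round(4),(w@FX).round(4),(w@FY).round(4))
W=lambda a,b:(a/s,b/s)
for n,a,z in [("hook outer bk",(553,145),.114),("hook in bk",(556,169),.114),("hook nose in",(447,167),.105),("hook R bk",(541,385),.114),("stripL f",(297,180),.027),("stripL b",(555,177),.027),("stripR f",(303,334),.027),("stripR b",(549,331),.027)]: fr(n,"wrist",W(*a),z)
for n,a in [("postL",(373,201)),("noseL",(375.5,190.4)),("postR",(419,209.8)),("noseR",(419.5,199.6))]: fr(n,"top",a,.105)
p,r=pose();print(p[:2]@FX,p[:2]@FY)
E
```

```text
hook outer bk [ 0.5484 -0.0823] 0.5545 0.0103
hook in bk [ 0.548  -0.0959] 0.5563 -0.0032
hook nose in [ 0.4879 -0.0861] 0.4955 -0.0035
hook R bk [ 0.5252 -0.2245] 0.5553 -0.1337
stripL f [ 0.3864 -0.0746] 0.3934 -0.0092
stripL b [ 0.5763 -0.105 ] 0.5857 -0.0075
stripR f [ 0.3645 -0.1919] 0.3914 -0.1284
stripR b [ 0.5576 -0.2251] 0.5873 -0.129
postL [ 0.4591 -0.0862] 0.4671 -0.0084
noseL [ 0.4918 -0.0943] 0.5007 -0.011
postR [ 0.4364 -0.2243] 0.4677 -0.1484
noseR [ 0.4675 -0.2269] 0.4988 -0.1457
0.46849981028718773 -0.08281895084382045
```

```bash
sed -i 's/^SX,SY=.*/SEAT=FX*.516+FY*(-.068)/' h.py; python3 - <<'E'
from h import *
print(SEAT); chain([(tcp(SEAT,-.034,.148),QF)])
E
```

```text
[ 0.49743368 -0.1531004 ]
off [0.088, 0.135, 0.542] tw [-0.002, -0.005, -0.016] rows>= 1.4 -> [ 0.463 -0.153  0.134]
```

Emit:
carry_out(
  targets=[
    {"twist": [-0.002,-0.005,-0.016],"offset": [0.05,0.07,0.2],"claw": -1},
    {"twist": [-0.002,-0.005,-0.016],"offset": [0.09,0.135,0.4],"claw": -1},
    {"twist": [-0.002,-0.005,-0.016],"offset": [0.09,0.135,0.54],"claw": -1},
    {"twist": [-0.002,-0.005,-0.016],"offset": [0.09,0.135,0.54],"claw": -1},
    {"twist": [-0.002,-0.005,-0.016],"offset": [0.09,0.135,0.54],"claw": -1},
  ],
)

```text
time: 12.7
ee_pos: [0.4621, -0.1518, 0.1328]
ee_rot: [-2.395, -2.028, 0.001]
contact_force: [0.0, 0.4, -2.0]
finger_gap: 0.0474
```

```bash
python3 - <<'E'
from h import *
s=bot.state();print(s["finger_gap"],s["contact_force"]);p,r=pose();print(p,r.as_matrix().round(4),p[:2]@FX,p[:2]@FY)
im=viewer.read_camera("wrist");P=viewer.camera_params("wrist");np.save("P7.npy",P,allow_pickle=True)
cv2.imwrite("pics/w7raw.png",im[:,:,::-1])
sc=viewer.read_camera("scene");t=viewer.read_camera("top");cv2.imwrite("pics/s7.png",sc[:,:,::-1]);cv2.imwrite("pics/t7.png",t[:,:,::-1])
a=cv2.resize(im[50:250,156:356],(600,600),interpolation=cv2.INTER_CUBIC)
b=cv2.resize(sc[190:290,325:358+35],(200,300),interpolation=cv2.INTER_CUBIC)
cv2.imwrite("pics/w7.png",np.hstack([a,np.vstack([b,cv2.resize(t[150:240,360:420],(200,300))])])[:,:,::-1])
E
```

```text
0.04738667895137536 [ 0.03106445  0.37264172 -2.01758001]
[ 0.46209155 -0.15183301  0.13279552] [[ 0.1646  0.9864 -0.0025]
 [ 0.9864 -0.1646  0.0019]
 [ 0.0015 -0.0028 -1.    ]] 0.4809414355781362 -0.07264432107039638
```

View pics/w7.png

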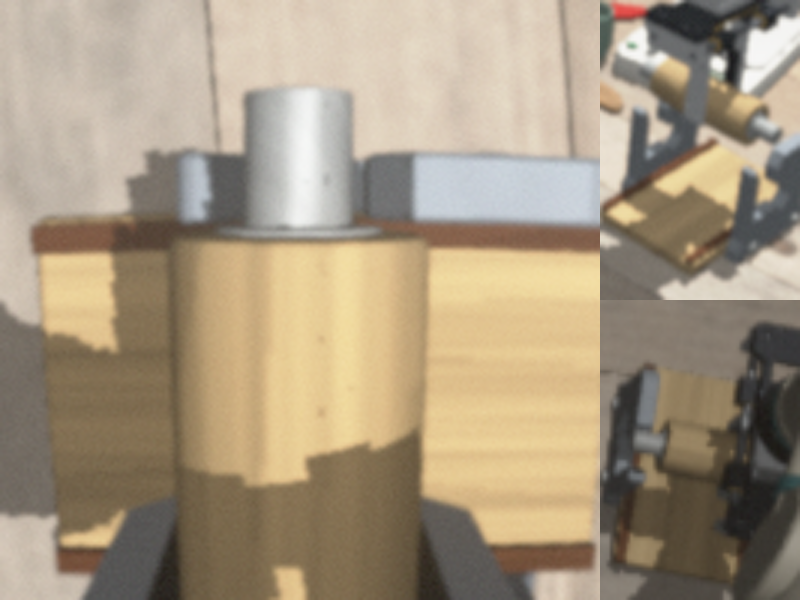

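```bash
python3 - <<'E'
from h import *
P=np.load("P7.npy",allow_pickle=True).item()
def fr(n,x,y,z):
    w=atz("wrist",(156+x/3,50+y/3),z,P)[:2];print(n,z,(w@FX).round(4),(w@FY).round(4));return w
fr("flare front",207,185,.114);fr("flare rear",413,185,.114)
fr("jour l",246,160,.147);fr("jour r",353,160,.147)
fr("jour tip",299,89,.157);fr("barrel rim",299,240,.171);fr("barrel rim",299,231,.161)
fr("cheek in",460,223,.114);fr("cheek out",460,153,.114);fr("cheek in2",585,225,.114);fr("out2",585,159,.114);fr("post in",195,220,.114)
fr("strip f",35,223,.027);fr("strip R f",60,571,.027);fr("stripR b",593,568,.027);fr("strip b",598,226,.027)
E
```

```text
flare front 0.114 0.4609 0.0019
flare rear 0.114 0.5065 0.0021
jour l 0.147 0.4714 0.0065
jour r 0.147 0.4911 0.0065
jour tip 0.157 0.4811 0.0187
barrel rim 0.171 0.4811 -0.0069
barrel rim 0.161 0.4812 -0.006
cheek in 0.114 0.5172 -0.0062
cheek out 0.114 0.517 0.0096
cheek in2 0.114 0.5467 -0.0055
out2 0.114 0.5463 0.0097
post in 0.114 0.4581 -0.0059
strip f 0.027 0.3949 -0.0087
strip R f 0.027 0.3954 -0.1319
stripR b 0.027 0.5888 -0.1313
strip b 0.027 0.5801 -0.0089
```

```bash
sed -i 's/^SEAT=.*/SEAT=FX*.5177+FY*(-.0702)/;s/along=.006/along=.0056/' h.py; python3 - <<'E'
from h import *
chain([(tcp(SEAT,-.034,.120),QF),(tcp(SEAT,-.034,.064),QF)])
E
```

```text
off [-0.021, 0.01, 0.292] tw [0.002, 0.0, 0.001] rows>= 0.7 -> [ 0.464 -0.155  0.106]
off [0.0, 0.0, 0.56] tw [-0.0, 0.0, 0.0] rows>= 1.3 -> [ 0.464 -0.155  0.05 ]
```

```bash
python3 - <<'E'
from h import *
p,r=pose();print(p,p[:2]@FX,p[:2]@FY,SEAT@FX,SEAT@FY,bot.state()["time"])
P7=np.load("P7.npy",allow_pickle=True).item();P=viewer.camera_params("wrist")
print(P7["cam_to_world"][:3,3]-P["cam_to_world"][:3,3])
E
```

```text
[ 0.46363226 -0.15314113  0.13466147] 0.4826787201382741 -0.07367717260285303 0.5177000000000002 -0.07020000000000001 12.85
[-0.00036204  0.0004808  -0.00084294]
```

Emit:
carry_out(
  targets=[
    {"twist": [0.002,0,0],"offset": [-0.02,0.008,0.1],"claw": -1},
    {"twist": [0.002,0,0],"offset": [-0.02,0.008,0.2],"claw": -1},
    {"twist": [0.002,0,0],"offset": [-0.02,0.008,0.3],"claw": -1},
    {"twist": [0.002,0,0],"offset": [-0.02,0.008,0.3],"claw": -1},
    {"twist": [0.002,0,0],"offset": [-0.02,0.008,0.3],"claw": -1},
  ],
)

```text
time: 13.27
ee_pos: [0.4632, -0.1549, 0.1036]
ee_rot: [-2.397, -2.027, 0.001]
contact_force: [1.0, -0.0, -2.7]
finger_gap: 0.0473
```

```bash
python3 - <<'E'
from h import *
s=bot.state();p,r=pose();print(p,p[:2]@FX,p[:2]@FY,s["contact_force"],s["torque"])
chain([(tcp(SEAT,-.0343,.064),QF)])
E
```

```text
[ 0.46323793 -0.15488204  0.1035786 ] 0.4825802460303884 -0.075459464972093 [ 1.00526251 -0.00449379 -2.71879863] [-0.11249429  0.07049298 -0.07547359]
off [-0.004, 0.009, 0.541] tw [-0.003, -0.001, 0.001] rows>= 1.3 -> [ 0.464 -0.155  0.05 ]
```

Inside the flare with no contact. Going down the slots in small rows.

Emit:
carry_out(
  targets=[
    {"twist": [-0.003,0,0],"offset": [0,0.008,0.1],"claw": -1},
    {"twist": [-0.003,0,0],"offset": [0,0.008,0.2],"claw": -1},
    {"twist": [-0.003,0,0],"offset": [0,0.008,0.3],"claw": -1},
    {"twist": [-0.003,0,0],"offset": [0,0.008,0.3],"claw": -1},
    {"twist": [-0.003,0,0],"offset": [0,0.008,0.3],"claw": -1},
  ],
)

```text
time: 13.68
ee_pos: [0.4638, -0.1549, 0.0735]
ee_rot: [-2.398, -2.028, -0.001]
contact_force: [-0.1, 0.3, -2.6]
finger_gap: 0.0476
```

```bash
python3 - <<'E'
from h import *
s=bot.state();p,r=pose();print(p,p[:2]@FX,p[:2]@FY,s["contact_force"],s["torque"])
chain([(tcp(SEAT,-.0343,.063),QF)])
E
```

```text
[ 0.46383241 -0.15494146  0.07349318] 0.48317631514580733 -0.07541891338866198 [-0.11631743  0.33408241 -2.5500042 ] [-0.08240224  0.07857242  0.04704288]
off [-0.004, 0.002, 0.25] tw [-0.001, -0.001, 0.001] rows>= 0.6 -> [ 0.464 -0.155  0.048]
```

Emit:
carry_out(
  targets=[
    {"twist": [-0.001,0,0],"offset": [0,0.002,0.08],"claw": -1},
    {"twist": [-0.001,0,0],"offset": [0,0.002,0.16],"claw": -1},
    {"twist": [-0.001,0,0],"offset": [0,0.002,0.25],"claw": -1},
    {"twist": [-0.001,0,0],"offset": [0,0.002,0.25],"claw": -1},
    {"twist": [-0.001,0,0],"offset": [0,0.002,0.25],"claw": -1},
    {"twist": [-0.001,0,0],"offset": [0,0.002,0.25],"claw": -1},
  ],
)

```text
time: 14.18
ee_pos: [0.4641, -0.155, 0.0484]
ee_rot: [-2.398, -2.028, -0.001]
contact_force: [-0.5, -0.6, -2.2]
finger_gap: 0.0472
```

Emit:
carry_out(
  targets=[
    {"twist": [0,0,0],"offset": [0,0,0.02],"claw": -1},
    {"twist": [0,0,0],"offset": [0,0,0.04],"claw": -1},
    {"twist": [0,0,0],"offset": [0,0,0.04],"claw": -1},
    {"twist": [0,0,0],"offset": [0,0,0.04],"claw": -1},
  ],
)

```text
time: 14.52
ee_pos: [0.4647, -0.1553, 0.0454]
ee_rot: [2.398, 2.028, 0.002]
contact_force: [-1.2, 1.0, 4.1]
finger_gap: 0.0473
```

```bash
python3 - <<'E'
from h import *
s=bot.state();p,r=pose();print(p,p[:2]@FX,p[:2]@FY,s["contact_force"],s["torque"])
chain([(tcp(SEAT,0,.0625),QF)])
E
```

```text
[ 0.46466789 -0.15526563  0.04539425] 0.484054148514063 -0.07559921010443353 [-1.18892185  0.99149323  4.14176582] [ 0.01062055  0.37415458 -0.03065054]
off [-0.002, 0.337, -0.025] tw [0.002, -0.001, 0.001] rows>= 0.8 -> [ 0.498 -0.161  0.048]
```

Slot floor touched at TCP z 0.0454 (predicted 0.0455). Raise 2.5 mm and move back under the hooks.

Emit:
carry_out(
  targets=[
    {"twist": [0.002,0,0],"offset": [0,0,-0.025],"claw": -1},
    {"twist": [0.002,0,0],"offset": [0,0.06,-0.025],"claw": -1},
    {"twist": [0.002,0,0],"offset": [0,0.12,-0.025],"claw": -1},
    {"twist": [0.002,0,0],"offset": [0,0.18,-0.025],"claw": -1},
    {"twist": [0.002,0,0],"offset": [0,0.24,-0.025],"claw": -1},
    {"twist": [0.002,0,0],"offset": [0,0.24,-0.025],"claw": -1},
    {"twist": [0.002,0,0],"offset": [0,0.24,-0.025],"claw": -1},
  ],
)

```text
time: 15.1
ee_pos: [0.4887, -0.1593, 0.0476]
ee_rot: [-2.398, -2.029, -0.0]
contact_force: [0.0, 0.5, -3.1]
finger_gap: 0.0472
```

```bash
python3 - <<'E'
from h import *
s=bot.state();p,r=pose();print(p,p[:2]@FX,p[:2]@FY,s["contact_force"],s["torque"])
chain([(tcp(SEAT,0,.0625),QF)])
E
```

```text
[ 0.48867121 -0.15927082  0.04759766] 0.5083892680974655 -0.07554531072356413 [ 0.02840439  0.52225437 -3.11851097] [-0.09443005  0.12178719  0.01035573]
off [-0.003, 0.093, -0.004] tw [-0.001, -0.001, 0.001] rows>= 0.2 -> [ 0.498 -0.161  0.048]
```

Emit:
carry_out(
  targets=[
    {"twist": [0,0,0],"offset": [0,0.05,0],"claw": -1},
    {"twist": [0,0,0],"offset": [0,0.08,0],"claw": -1},
    {"twist": [0,0,0],"offset": [0,0.1,0],"claw": -1},
    {"twist": [0,0,0],"offset": [0,0.12,0],"claw": -1},
    {"twist": [0,0,0],"offset": [0,0.12,0],"claw": -1},
  ],
)

```text
time: 15.52
ee_pos: [0.4998, -0.1612, 0.0473]
ee_rot: [-2.396, -2.029, 0.002]
contact_force: [-1.9, 0.0, -2.1]
finger_gap: 0.0472
```

```bash
python3 - <<'E'
from h import *
s=bot.state();p,r=pose();print(p,p[:2]@FX,p[:2]@FY,s["contact_force"],s["torque"])
E
```

```text
[ 0.49977387 -0.1611756   0.04730682] 0.5196541057504696 -0.07557184056541899 [-1.90053520e+00  9.58262806e-04 -2.14201848e+00] [-0.15064497  0.37220055  0.13358506]
```

Back wall touched where predicted. Now 2 mm forward and down into the grooves.

Emit:
carry_out(
  targets=[
    {"twist": [0,0,0],"offset": [0,-0.022,0.0],"claw": -1},
    {"twist": [0,0,0],"offset": [0,-0.022,0.02],"claw": -1},
    {"twist": [0,0,0],"offset": [0,-0.022,0.04],"claw": -1},
    {"twist": [0,0,0],"offset": [0,-0.022,0.06],"claw": -1},
    {"twist": [0,0,0],"offset": [0,-0.022,0.075],"claw": -1},
    {"twist": [0,0,0],"offset": [0,-0.022,0.085],"claw": -1},
    {"twist": [0,0,0],"offset": [0,-0.022,0.085],"claw": -1},
    {"twist": [0,0,0],"offset": [0,-0.022,0.085],"claw": -1},
    {"twist": [0,0,0],"offset": [0,-0.022,0.085],"claw": -1},
    {"twist": [0,0,0],"offset": [0,-0.022,0.085],"claw": -1},
  ],
)

```text
time: 16.35
ee_pos: [0.4981, -0.161, 0.0395]
ee_rot: [-2.396, -2.03, 0.001]
contact_force: [0.1, 1.0, 5.9]
finger_gap: 0.0473
```

```bash
python3 - <<'E'
from h import *
s=bot.state();p,r=pose();print(p,p[:2]@FX,p[:2]@FY,s["contact_force"],s["torque"])
E
```

```text
[ 0.49807872 -0.1609609   0.03949599] 0.5179468894973185 -0.07564284497809169 [0.06237211 1.03284203 5.85704734] [0.12446993 0.20707196 0.39007164]
```

Seated at TCP z 0.0395, as predicted, with a 6 N reaction. Hold, release, retract.

Emit:
carry_out(
  targets=[
    {"twist": [0,0,0],"offset": [0,0,0.01],"claw": -1},
    {"twist": [0,0,0],"offset": [0,0,0.01],"claw": -1},
    {"twist": [0,0,0],"offset": [0,0,0.01],"claw": -1},
    {"twist": [0,0,0],"offset": [0,0,0.01],"claw": -1},
    {"twist": [0,0,0],"offset": [0,0,0],"claw": -1},
    {"twist": [0,0,0],"offset": [0,0,0],"claw": -1},
  ],
)

```text
time: 16.85
ee_pos: [0.4981, -0.161, 0.0397]
ee_rot: [-2.396, -2.03, 0.001]
contact_force: [-1.6, 0.5, 4.9]
finger_gap: 0.0474
```

Emit:
carry_out(
  targets=[
    {"twist": [0,0,0],"offset": [0,0,0],"claw": 0.1},
    {"twist": [0,0,0],"offset": [0,0,0],"claw": 0.3},
    {"twist": [0,0,0],"offset": [0,0,0],"claw": 0.6},
    {"twist": [0,0,0],"offset": [0,0,0],"claw": 0.8},
    {"twist": [0,0,0],"offset": [0,0,0],"claw": 0.8},
    {"twist": [0,0,0],"offset": [0,0,0],"claw": 0.8},
    {"twist": [0,0,0],"offset": [0,0,0],"claw": 0.8},
  ],
)

```text
time: 17.43
ee_pos: [0.4981, -0.161, 0.0396]
ee_rot: [-2.397, -2.03, 0.001]
contact_force: [-0.1, 0.4, -0.0]
finger_gap: 0.0836
```

Emit:
carry_out(
  targets=[
    {"twist": [0,0,0],"offset": [0,0,-0.2],"claw": 0.8},
    {"twist": [0,0,0],"offset": [0,0,-0.4],"claw": 0.8},
    {"twist": [0,0,0],"offset": [0,0,-0.7],"claw": 0.8},
    {"twist": [0,0,0],"offset": [0,0,-1],"claw": 0.8},
    {"twist": [0,0,0],"offset": [0,0,-1],"claw": 0.8},
  ],
)

```text
time: 17.85
ee_pos: [0.5019, -0.1627, 0.1452]
ee_rot: [2.39, 2.025, 0.006]
contact_force: [1.0, -0.7, 0.3]
finger_gap: 0.0848
```

Emit:
carry_out(
  targets=[
    {"twist": [0,0,0],"offset": [0,0,-0.3],"claw": 0.8},
    {"twist": [0,0,0],"offset": [0,0,-0.6],"claw": 0.8},
    {"twist": [0,0,0],"offset": [0,0,-0.9],"claw": 0.8},
    {"twist": [0,0,0],"offset": [0,0,-0.9],"claw": 0.8},
    {"twist": [0,0,0],"offset": [0,0,-0.9],"claw": 0.8},
    {"twist": [0,0,0],"offset": [0,0,-0.9],"claw": 0.8},
  ],
)

```text
time: 18.35
ee_pos: [0.5004, -0.162, 0.2342]
ee_rot: [2.391, 2.025, 0.005]
contact_force: [-0.2, -0.3, -0.7]
finger_gap: 0.0846
```

```bash
python3 - <<'E'
from h import *
s=bot.state();p,r=pose();print(p,s["contact_force"],s["finger_gap"])
im=viewer.read_camera("wrist");P=viewer.camera_params("wrist");np.save("P8.npy",P,allow_pickle=True)
sc=viewer.read_camera("scene")
a=cv2.resize(im[20:220,156:356],(600,600),interpolation=cv2.INTER_CUBIC)
b=cv2.resize(sc[205:305,325:392],(200,300),interpolation=cv2.INTER_CUBIC)
cv2.imwrite("pics/w8.png",np.hstack([a,np.vstack([b,b*0])])[:,:,::-1])
E
```

```text
[ 0.50044333 -0.16198739  0.23415593] [-0.17543472 -0.30323922 -0.71856417] 0.08460164577263213
```

View pics/w8.png

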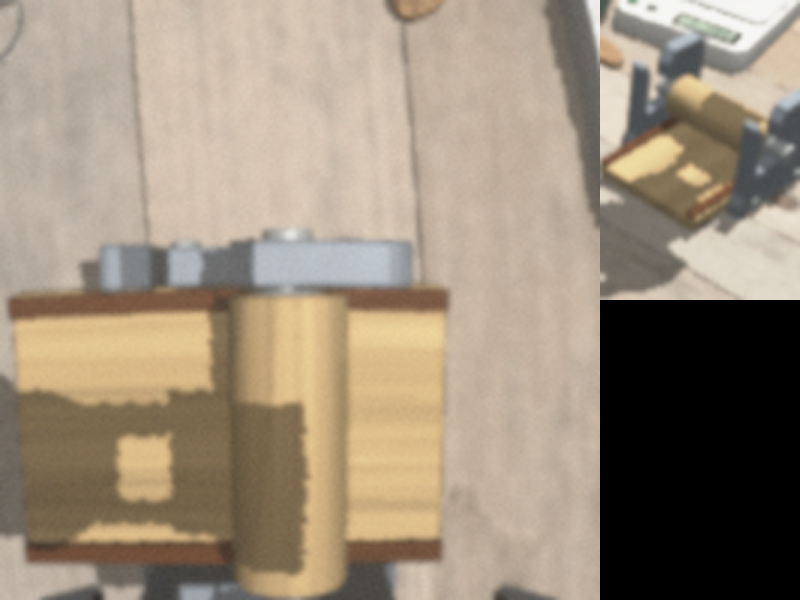

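The roller lies under the hooks. Its journal tip shows at [288,235] behind the hook, and the barrel is parallel to the cheeks and released.

```bash
python3 -c "
from station import bot
print(bot.hand_in())"
```

```text
the job is handed in; nothing more can be done
None
```

The roller is back in its frame with both journals under the hooks, and I handed the job in. The hand-in gives no verdict. The clock read 18.4 s at the last move, well under the 67 s limit.

**What I did:**
- I lifted the roller out of the tool block, laid it on the clear bench and re-gripped it near the middle from above.
- I lowered both journals down the slots and moved the roller back to the rear wall.
- I then eased it forward 2 mm and let it settle into the grooves while still gripped, before opening the fingers.

**Last checks:**
- **Contact heights:** the tool touched the slot floor at 45.4 mm (45.5 predicted). It touched the back wall where predicted to within 0.3 mm, and settled in the grooves at 39.5 mm, as predicted.
- **While held:** the frame pushed back with about 5–6 N for more than 0.5 s before release.
- **After release:** the tool force read about 0. The final picture shows the roller under the hooks, parallel to the cheeks.
- **Not checked:** I did not measure the roller's final position numerically after release, nor the cups' and rib's. No move made unexpected contact and none came near the cups or rib.
- **Disagreement:** at the re-grip my first estimate of the roller's middle was about 6 mm off. I found this in a later wrist picture and corrected for it before lowering.

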